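# Pull the sheared core from the turntable batch

## Robot

A 6-joint arm with a two-finger parallel gripper is mounted at the origin on the work surface. World frame = base frame: x ahead of the robot, y to its left, z up, the work surface at z = 0. Lengths are in m, angles in rad, forces in N, time in s.
With the tool pointing down it reaches from about 0.35 to 0.975 m from the base axis. Payload 4.9 kg.
Tool frame: the origin (TCP) lies midway between the tips of the shut fingers; the grasp point (between the pads) lies 19 mm behind it (ctrl.hold_point_z is the distance from the TCP to the grasp point, in m); z points along the fingers, y is the line along which they close (so a half turn about z gives the same grasp; the last joint's range is limited). The gripper opens to 85 mm and grips with 20 to 120 N. Pads are 22 mm wide; open, the fingers measure 114 mm over their backs; the gripper's body (76 mm by 85 mm) begins 54 mm behind the grasp point. The pads swing forward as they close: fully open they stand 13 mm farther back than shut.
Start: joints at [1.22, 0.053, 1.613, -0, 1.476, -0.119], TCP at [0.144, 0.608, 0.231] pointing down, gripper open.
Joint ranges: [-3.01, 3.01], [-1.01, 2.22], [0.06, 2.58], [-1.02, 4.17], [0.09, 2.62], [-3.14, 3.14]. Speed limits (rad/s): [2.57, 2.57, 3.14, 3.14, 3.14, 3.14].

## Interface

Orientations are given as a rotation vector (axis times angle).
In Python, from station import status, viewer, finish_job, ctrl gives the robot as it stands.
- The arm moves only by the shell command python3 -m jog 'ROWS' [FORCE]. ROWS is JSON, a list of rows, each a list of 7 numbers: the turn, a rotation vector about the tool's x, y, z each as a share of 5 degrees, from -1 to 1, then the shift along the tool's x, y, z each as a share of 30 mm, from -1 to 1, then the opening, from -1 (shut) to 1 (fully open). A call has 1 to 5 rows; each row shifts and turns the commanded pose from where the row before left it, along the tool's axes as they then stand; what a row does not reach is not made up. A row lasts 1/8 s, in which the tool goes at most 62.5 mm and 10.7 degrees, less where a joint would pass 70% of its speed; a pose out of reach is approached as far as the arm can. A call with a number of a shift or a turn outside -1 to 1 is refused whole. A call with a gripper value outside its range is refused whole. The fingers move at their own pace and stop on an object; FORCE is the grip in N (left out, the last holds). Time passes only in rows, so rows that do not move let the fingers close. It gives the time, the measured TCP pose, the force, the opening and the grip force at its end, in the units of the state.
- status.get_obs(): the state, without advancing time (a new reading comes with each control period).
- viewer.get_image(name): name is "side" or "top" or "wrist"; returns a dict with "img" (480x640x3 uint8, red, green, blue), "fovy" (degrees; the focal length in pixels is half the picture's height over the tangent of half this angle, whatever the lens; pixels are square), "cx", "cy" (the principal point, pixels), "rvec" (rotation vector, rad) and "tvec" (3), from world to camera coordinates, as OpenCV has them. Camera axes: x right, y down, z forward; pixel columns grow to the right and rows downward; lengths in m; the calibration is good to about 2 mm. A picture is of the moment at which its call begins. There is no depth.
- finish_job(): hands the job in; it is judged then, once.
The state is a dict: "t": time; "q": joint angles; "dq": joint speeds; "effort": joint torques, N m; "tool_pos": TCP position; "tool_rot": TCP orientation; "contact_force": force on the tool from outside, world axes, zero at the start; "wrist_torque": the same for the moment, N m; "opening": finger opening in m; "grip_force": force on a finger pad.
Only numpy, scipy, OpenCV 4.12 (cv2) and the standard library are available. Lean on these libraries where they do the work, as an engineer would, in place of code of your own. Each camera call takes 0.05 s, during which the arm holds its last target. There are 200 camera calls.

## Task

One of the six mortar cores on the turntable is misshapen: its top is sheared off on a slant. Turn the turntable by its finger pegs until that core has come out from the back to the front edge of the clear guard, lift it out with the gripper tilted in under the guard, and set it down gently, upright, inside the empty dark steel reject pan. Leave the five sound cores and the tin standing on the turntable, knock nothing over and leave the other things on the bench where they are.

Things in the scene. Friction and masses are not known exactly. Their poses are not given: they have to be found in the camera images.
- sheared_core: the misshapen mortar core: grey cylinder 36 mm in diameter, top sheared off on a slant: 60 mm tall on one side (its -x), 34 mm on the other (fully round below that), about 105 g; origin at the centre of its underside, z up. Starts standing loose in one of the four rear places of the turntable, under the guard, 85 mm from the axis
- core_1: sound mortar core: upright grey cylinder, 36 mm diameter, 60 mm tall, flat top, about 135 g; origin at the centre of its underside; stands loose on the turntable 85 mm from its axis
- core_2: sound mortar core: upright grey cylinder, 36 mm diameter, 60 mm tall, flat top, about 135 g; origin at the centre of its underside; stands loose on the turntable 85 mm from its axis
- core_3: sound mortar core: upright grey cylinder, 36 mm diameter, 60 mm tall, flat top, about 135 g; origin at the centre of its underside; stands loose on the turntable 85 mm from its axis
- core_4: sound mortar core: upright grey cylinder, 36 mm diameter, 60 mm tall, flat top, about 135 g; origin at the centre of its underside; stands loose on the turntable 85 mm from its axis
- core_5: sound mortar core: upright grey cylinder, 36 mm diameter, 60 mm tall, flat top, about 135 g; origin at the centre of its underside; stands loose on the turntable 85 mm from its axis
- tin: small lidded steel tin, 50 mm diameter, 32 mm tall, loose at the centre of the turntable; origin at the centre of its underside
- turntable: bare metal disc, radius 138 mm, 12 mm thick, spins freely without limits about its vertical axis and stays where it is left (drag about 0.17 N at a peg); origin on the axis at its underside; its top is 45 mm above the bench. Pegs stand at 0, 120, 240 degrees from its own x; cores stand in pairs between pegs, 25 degrees either side of each sector's middle
- peg_1 (a point): centre of a finger peg of the turntable, 45 mm above the disc's top (15 mm below the peg's top); the peg is a black upright cylinder, 18 mm diameter, 60 mm tall, fixed to the disc 120 mm from its axis; the three pegs are 120 degrees apart
- peg_2 (a point): centre of a finger peg of the turntable, 45 mm above the disc's top (15 mm below the peg's top); the peg is a black upright cylinder, 18 mm diameter, 60 mm tall, fixed to the disc 120 mm from its axis; the three pegs are 120 degrees apart
- peg_3 (a point): centre of a finger peg of the turntable, 45 mm above the disc's top (15 mm below the peg's top); the peg is a black upright cylinder, 18 mm diameter, 60 mm tall, fixed to the disc 120 mm from its axis; the three pegs are 120 degrees apart
- frame: fixed blue test frame carrying the turntable; origin on the bench on the turntable's axis, -x to the robot (front). A clear guard sheet with aluminium edges covers x -75 to 145, y -175 to 175 mm in this frame, underside 285 mm above the bench, open at front and sides: a vertical gripper does not fit under it. Columns of 26 mm at x 165, y +-155 mm; crosshead above them
- pan: reject pan: dark steel open tray fixed to the bench, 150 mm (its x) by 140 mm (its y) by 28 mm tall, walls and floor about 4 mm; origin at the centre of its underside; it is left or right of the frame
- pan_in (a point): centre of the pan's inner floor, axes as the pan's
- scale: weighing scale fixed to the bench, 220 mm (its x) by 180 mm (its y), 58 mm tall, on the other side of the frame from the pan; origin at the centre of its underside
- weight_a: brass weight 60 mm diameter, 54 mm tall, standing on the scale; loose bystander
- weight_b: brass weight 44 mm diameter, 43 mm tall, standing on the scale; loose bystander
- bowl: steel bowl, rim radius 55 mm, 50 mm tall; loose bystander
- wrench: steel wrench lying flat; loose bystander
- mould: steel mould ring, 80 mm diameter, 60 mm tall; loose bystander
There are look-alikes about, which are no part of the job. Leave any green look-alike of the pan alone.

How it is judged:
On the way, in this order (a step that is already met when the one before it is completed fails the run):
1. the sheared core has been turned to the front of the guard, still standing on the turntable (x of sheared_core in the frame of frame below -0.045 m and z of sheared_core in the frame of turntable between 0.008 and 0.016 m and angle between sheared_core's own z axis and vertical below 0.15 rad and horizontal distance between sheared_core and turntable below 0.125 m), for 0.2 s.
2. the sheared core has been lifted off the turntable (z of sheared_core in the frame of turntable above 0.03 m), for 0.1 s.
At the end, for the whole second after the job is handed in: The sheared core stands upright (within 0.15 rad) and at rest on the floor of the reject pan (its axis within 62 mm of the pan's centre along the pan's x, 57 mm along y); all five sound cores and the tin stand upright (within 0.15 rad) and at rest on the turntable, within 125 mm of its axis (x of sheared_core in the frame of pan_in between -0.062 and 0.062 m and y of sheared_core in the frame of pan_in between -0.057 and 0.057 m and z of sheared_core in the frame of pan_in between -0.006 and 0.006 m and angle between each of sheared_core, core_1, core_2, core_3, core_4, core_5, tin's own z axis and vertical below 0.15 rad and linear speed of each of sheared_core, core_1, core_2, core_3, core_4, core_5, tin below 0.02 m/s and horizontal distance between each of core_1, core_2, core_3, core_4, core_5, tin and turntable below 0.125 m and z of core_1 in the frame of turntable between 0.004 and 0.02 m and z of core_2 in the frame of turntable between 0.004 and 0.02 m and z of core_3 in the frame of turntable between 0.004 and 0.02 m and z of core_4 in the frame of turntable between 0.004 and 0.02 m and z of core_5 in the frame of turntable between 0.004 and 0.02 m and z of tin in the frame of turntable between 0.004 and 0.02 m); the robot touches nothing.
It fails at once if a sound core or the tin was tipped over (beyond 0.5 rad) (angle between any of core_1, core_2, core_3, core_4, core_5, tin's own z axis and vertical above 0.5 rad).
It fails at once if the sheared core was tipped over (beyond 1 rad) (angle between sheared_core's own z axis and vertical above 1 rad).
It fails at once if the sheared core was dropped into the pan (faster than 0.5 m/s within 30 mm of its floor) (horizontal distance between sheared_core and pan_in below 0.09 m and z of sheared_core in the frame of pan_in below 0.03 m and linear speed of sheared_core above 0.5 m/s).
It fails at once if a loose thing elsewhere on the bench was moved more than 30 mm (distance of any of weight_a, weight_b, bowl, wrench, mould from where it was at the start of the episode above 0.03 m).
It also fails if it takes over 59 s, if anything falls off the work surface, if the arm or the gripper's body presses on something with over 40 N, if the wrist force passes 120 N, or if a joint passes its speed limit or range.

## Working session

There is one attempt and no reset: what is moved stays moved. The work goes in short steps, Python scripts to look and compute and a shell command to move; the robot and the scene stay as the last step left them, time stands still between calls to the robot, and variables do not carry over. Pictures are saved under pics/ and viewed, at most 12 in all, crops included, and the job is handed in when it is done.

```bash
ls; mkdir -p pics; python3 - <<'E'
from station import status, viewer, ctrl
import cv2,numpy as np,pickle
print(status.get_obs()['tool_rot'],status.get_obs()['t'],ctrl.hold_point_z)
ims={n:viewer.get_image(n) for n in ("side","top")}
pickle.dump(ims,open('ims0.pkl','wb'))
for n,d in ims.items():
    cv2.imwrite(f'pics/{n}0.png',d['img'][:,:,::-1])
    R=cv2.Rodrigues(np.array(d['rvec'],float))[0]; print(n,d['fovy'],d['cx'],d['cy'],'cam pos',-R.T@np.array(d['tvec']),'fwd',R[2])
E
```

```text
pics
[-3.63194133e-01 -3.12003688e+00  3.09992553e-03] 0.0 0.0187
side 50.33533529435414 315.389542458707 239.0963064632594 cam pos [-0.1429405  -0.9165707   1.02764026] fwd [ 0.42781842  0.67068137 -0.60593557]
top 54.12046656442894 314.8886638488809 240.47193571141057 cam pos [0.43906069 0.13252589 1.40221346] fwd [ 0.0667895   0.00643065 -0.99774637]
```

View pics/side0.png

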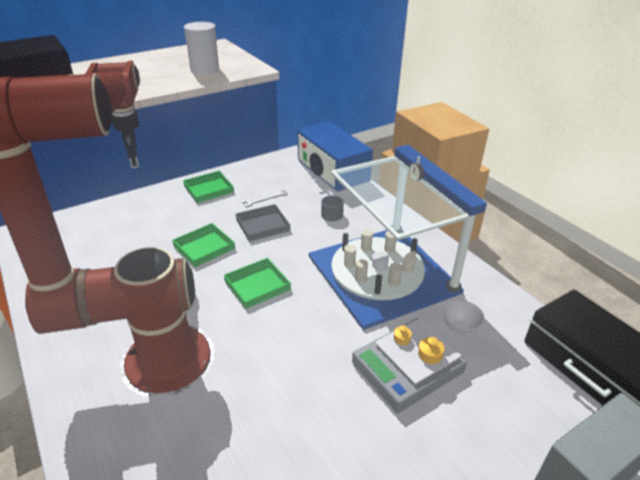

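View pics/top0.png

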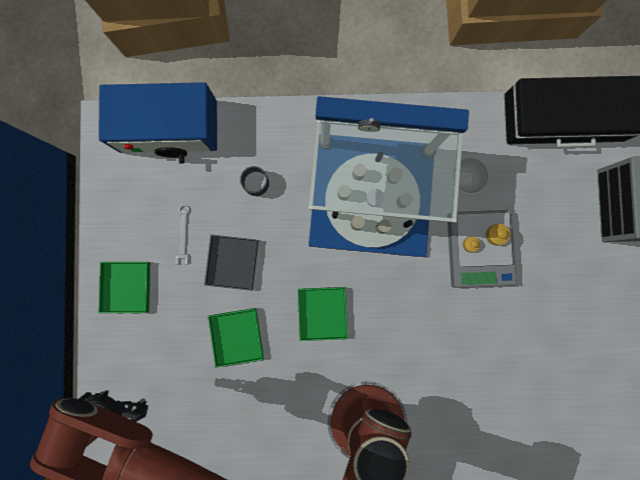

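The dark pan is at about (233,262) in top and (263,222) in side. The three green trays are look-alikes. The turntable is at about (373,199) in top. Next I'll enlarge the cores.

```bash
cat > h.py <<'E'
import cv2,numpy as np,pickle
from scipy.spatial.transform import Rotation as Ro
def cam(d):
    R=Ro.from_rotvec(d['rvec']).as_matrix(); f=240/np.tan(np.radians(d['fovy']/2)); return R,np.array(d['tvec'],float),f
def ray(d,u,v,z):
    R,t,f=cam(d); c=-R.T@t; r=R.T@np.array([(u-d['cx'])/f,(v-d['cy'])/f,1]); return c+r*(z-c[2])/r[2]
def proj(d,p):
    R,t,f=cam(d); q=R@np.array(p)+t; return q[:2]/q[2]*f+[d['cx'],d['cy']]
E
python3 - <<'E'
from h import *
ims=pickle.load(open('ims0.pkl','rb'))
a=ims['top']['img'][140:255,305:440]; b=ims['side']['img'][215:305,320:440]
a=cv2.resize(a,(520,443),interpolation=cv2.INTER_CUBIC); b=cv2.resize(b,(590,443),interpolation=cv2.INTER_CUBIC)
o=np.hstack([cv2.resize(a,(400,341)),cv2.resize(b,(400,300)) if 0 else cv2.resize(b,(400,341))])
cv2.imwrite('pics/crop0.png',o[:,:,::-1])
d=ims['top']; 
# pan contour (dark)
hsv=cv2.cvtColor(d['img'],cv2.COLOR_RGB2HSV)
m=((hsv[...,2]<110)&(hsv[...,1]<90)).astype(np.uint8); m[:225]=0;m[300:]=0;m[:,:195]=0;m[:,272:]=0
c=max(cv2.findContours(m,0,2)[0],key=cv2.contourArea); r=cv2.minAreaRect(c); print('pan',r)
bx=cv2.boxPoints(r); print(np.round([ray(d,*p,.028) for p in bx],3)); print(ray(d,*r[0],.028))
E
```

```text
pan ((234.8292694091797, 262.5365905761719), (56.761802673339844, 51.24022674560547), 6.340191841125488)
[[0.408 0.468 0.028]
 [0.557 0.451 0.028]
 [0.535 0.285 0.028]
 [0.386 0.304 0.028]]
[0.47109549 0.37690332 0.028     ]
```

View pics/crop0.png

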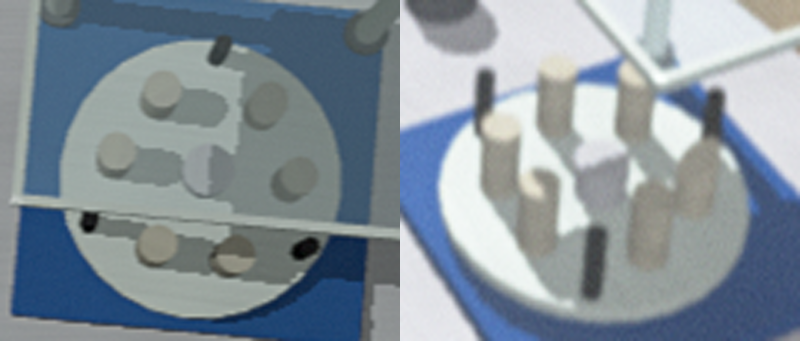

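Candidates among the rear four (full top-image pixels) are A (360,171), B (395,175), C (345,192) and D (405,200). In the side view, B at about (425,262) has a pointed, slanted top, while A and C show full flat discs. I'll measure positions and confirm B against D in one enlarged crop.

```bash
python3 - <<'E'
from h import *
ims=pickle.load(open('ims0.pkl','rb'))
t,s=ims['top'],ims['side']
k=400/135
P=lambda x,y:(305+x/k,140+y/(341/115))
# disc: mask bright low-blue-saturation within region
hsv=cv2.cvtColor(t['img'],cv2.COLOR_RGB2HSV)
m=(hsv[...,1]<75).astype(np.uint8); z=np.zeros_like(m); z[150:249,322:424]=1; m*=z
m=cv2.morphologyEx(m,cv2.MORPH_OPEN,np.ones((7,7)))
c=max(cv2.findContours(m,0,2)[0],key=cv2.contourArea); h=cv2.convexHull(c); e=cv2.fitEllipse(h); print('disc',e, ray(t,*e[0],.045))
C=ray(t,*e[0],.045)
for n,x,y in [('p1',222,42),('p2',91,222),('p3',308,245)]:
    pass
# black pegs
b=((hsv[...,2]<70)&(z>0)).astype(np.uint8)
for q in cv2.findContours(b,0,2)[0]:
    if cv2.contourArea(q)>8:
        M=cv2.moments(q); u,v=M['m10']/M['m00'],M['m01']/M['m00']; w=ray(t,u,v,.075)-C; print('peg',u,v,np.round(w,3),np.hypot(*w[:2]),np.degrees(np.arctan2(w[1],w[0])))
for n,x,y in [('A',162,90),('B',267,102),('C',118,152),('D',297,177),('E',157,245),('F',236,256)]:
    w=ray(t,*P(x,y),.085)-C; ang=np.degrees(np.arctan2(w[1],w[0])); print(n,np.round(w,3),np.hypot(*w[:2]),ang,'side top/bot',np.round(proj(s,C+[w[0],w[1],.06])),np.round(proj(s,C+[w[0],w[1],0])))
B=s['img'][235:305,385:440]; B=cv2.resize(B,(471,600),interpolation=cv2.INTER_LANCZOS4)
B=cv2.normalize(B,None,0,255,cv2.NORM_MINMAX); cv2.imwrite('pics/crop1.png',B[:,:,::-1])
# frame blue edge orientation
E
```

```text
disc ((372.4044189453125, 200.02890014648438), (93.95152282714844, 95.99597930908203), 105.78557586669922) [ 0.64442679 -0.02835931  0.045     ]
peg 407.62835249042143 223.4061302681992 [-0.073 -0.094  0.03 ] 0.11948077329382577 -127.89283679357801
peg 334.7606837606837 214.39316239316236 [-0.043  0.112  0.03 ] 0.11968293529097986 111.27417979424914
peg 378.375 157.73958333333331 [ 0.117 -0.017  0.03 ] 0.11828060035236346 -8.221725558318132
A [0.08  0.038 0.04 ] 0.08832121297877431 25.79854150915997 side top/bot [392. 233.] [390. 248.]
B [ 0.066 -0.062  0.04 ] 0.0900797277037162 -43.10599946249898 side top/bot [410. 252.] [408. 268.]
C [0.021 0.082 0.04 ] 0.08450398739082701 75.91279951743323 side top/bot [368. 231.] [366. 247.]
D [-0.007 -0.088  0.04 ] 0.08812212640831953 -94.57714426513792 side top/bot [396. 265.] [394. 281.]
E [-0.069  0.047  0.04 ] 0.08377620031234306 145.8159482841359 side top/bot [350. 247.] [349. 263.]
F [-0.081 -0.028  0.04 ] 0.08587212309056826 -161.26614712501961 side top/bot [362. 262.] [361. 278.]
```

View pics/crop1.png

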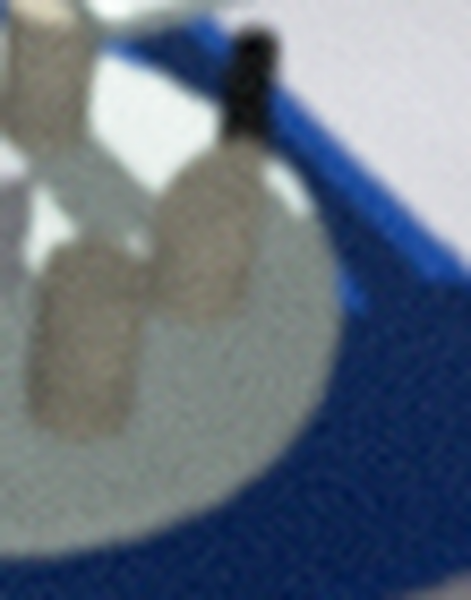

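The sheared core is B (top 395,175; side about 412,255). It has a peaked, slanted top, while D has a flat one, and it sits at −43° as the pegs at −8°, 112° and −128° predict.

The plan is to loosely cage the front-right peg (−128°) with the gripper tilted 45°, then sweep it clockwise through the front to the left. First I'll move in front of the table.

```bash
R='tail -c 700'
python3 -m jog '[[0,0,0,-0.6,-0.97,0,-0.3],[0,0,0,-0.6,-0.97,0,-0.3],[0,0,0,-0.6,-0.97,0,-0.3],[0,0,0,-0.6,-0.97,0,-0.3],[0,0,0,-0.6,-0.97,0,-0.3]]'
python3 -m jog '[[0,0,0,-0.6,-0.97,-0.1,-0.3],[0,0,0,-0.6,-0.97,-0.1,-0.3],[0,0,0,-0.6,-0.97,0,-0.3],[0,0,0,-0.6,-0.97,0,-0.3],[0,0,0,-0.6,-0.97,0,-0.3]]' >/dev/null
python3 -m jog '[[0,0,0,-0.6,-0.97,-0.1,-0.3],[0,0,0,-0.6,-0.97,-0.1,-0.3],[0,0,0,-0.6,-0.97,0,-0.3],[0,0,0,-0.6,-0.97,0,-0.3],[0,0,0,-0.6,-0.97,0,-0.3]]' >/dev/null
python3 -m jog '[[0,0,0,-0.6,-0.97,0,-0.3],[0,0,0,-0.6,-0.97,0,-0.3],[0,0,0,-0.6,-0.97,0,-0.3],[0,0,0,-0.6,-0.97,0,-0.3],[0,0,0,-0.6,-0.97,0,-0.3]]'
cat > st.py <<'E'
from h import *
import sys
from station import status
o=status.get_obs()
def plan(tp,yaw,tilt):
    R=Ro.from_rotvec(o['tool_rot'])
    y,t=np.radians([yaw,tilt]); f=np.array([np.cos(y),np.sin(y),0]); k=np.array([0,0,1.])
    z=f*np.sin(t)-k*np.cos(t); yy=np.array([-np.sin(y),np.cos(y),0]); x=np.cross(yy,z)
    T=Ro.from_matrix(np.c_[x,yy,z])
    print('turn/5deg',np.round(np.degrees((R.inv()*T).as_rotvec())/5,2),'shift/30mm now',np.round(R.inv().apply(np.array(tp)-o['tool_pos'])/.03,2),'after turn',np.round(T.inv().apply(np.array(tp)-o['tool_pos'])/.03,2))
print('t',o['t'],'pos',np.round(o['tool_pos'],4),'z',np.round(Ro.from_rotvec(o['tool_rot']).as_matrix()[:,2],3),'open',o['opening'],'F',np.round(o['contact_force'],1),'q',np.round(o['q'],2))
E
python3 -c "
from st import *
plan([.42,-.11,.24],-5,45)"
```

```text
t: 0.72
tool_pos: [0.1978, 0.4447, 0.2307]
tool_rot: [-0.363, -3.12, 0.001]
contact_force: [0.2, -0.5, 0.0]
opening: 0.0297
grip_force: 0.0
t: 2.6
tool_pos: [0.3602, -0.042, 0.2429]
tool_rot: [-0.364, -3.12, -0.0]
contact_force: [-0.2, -1.4, 0.3]
opening: 0.0298
grip_force: 0.0
t 2.6 pos [ 0.3602 -0.042   0.2429] z [-0.  0. -1.] open 0.029789078258716246 F [-0.2 -1.4  0.3] q [-0.32 -0.66  2.16  0.    1.64 -1.66]
turn/5deg [-0.65 -8.99 -1.57] shift/30mm now [-2.46 -1.75  0.1 ] after turn [-1.48 -2.09  1.61]
```

```bash
python3 -m jog '[[0,0,0,-0.82,-0.58,0,-0.3],[0,0,0,-0.82,-0.58,0,-0.3],[0,0,0,-0.82,-0.58,0,-0.3],[-0.07,-1,-0.17,0,0,0,-0.3],[-0.07,-1,-0.17,0,0,0,-0.3]]' >/dev/null
python3 -m jog '[[-0.07,-1,-0.17,0,0,0,-0.3],[-0.07,-1,-0.17,0,0,0,-0.3],[-0.07,-1,-0.17,0,0,0,-0.3],[-0.07,-1,-0.17,0,0,0,-0.3],[-0.07,-1,-0.17,0,0,0,-0.3]]' >/dev/null
python3 -m jog '[[-0.07,-1,-0.17,0,0,0,-0.3],[-0.07,-1,-0.17,0,0,0,-0.3],[0,0,0,0,0,0,-0.3]]' >/dev/null
python3 - <<'E'
from st import *
C=np.array([.644,-.028,0])
f=np.array([np.cos(np.radians(-5)),np.sin(np.radians(-5)),0]); z=f*.7071-np.array([0,0,.7071])
# refine frame yaw from blue base edge in top
ims=pickle.load(open('ims0.pkl','rb'));t=ims['top']
hsv=cv2.cvtColor(t['img'],cv2.COLOR_RGB2HSV)
m=((hsv[...,0]>95)&(hsv[...,0]<125)&(hsv[...,1]>150)).astype(np.uint8)
pts=[]
for u in range(320,420,4):
    v=[k for k in range(235,270) if m[k,u]]
    if v: pts.append(ray(t,u,max(v)+.5,.012))
pts=np.array(pts); p=np.polyfit(pts[:,1],pts[:,0],1); print('front edge yaw',-np.degrees(np.arctan(p[0])),len(pts))
for a in (-128,):
    P=C+[.12*np.cos(np.radians(a)),.12*np.sin(np.radians(a)),.09]
    g=P+.019*z; print('TCP goal',g,'pre',g-.1*z); plan(g-.1*z,-5,45); plan(g,-5,45)
E
```

```text
t 4.225 pos [ 0.4408 -0.1172  0.2402] z [ 0.695 -0.059 -0.717] open 0.030281481439932256 F [-1.4  0.4 -0.2] q [-0.67 -1.01  2.46  0.46  1.05 -2.25]
front edge yaw -6.534454400799894 25
TCP goal [ 0.5835044  -0.12373222  0.0765651 ] pre [ 0.51306347 -0.11756944  0.1472751 ]
turn/5deg [ 0.02 -0.16 -0.05] shift/30mm now [0.44 0.19 3.9 ] after turn [0.49 0.2  3.89]
turn/5deg [ 0.02 -0.16 -0.05] shift/30mm now [0.39 0.18 7.23] after turn [0.49 0.2  7.22]
```

```bash
python3 -m jog '[[0,-0.16,-0.05,0.11,0.05,0.97,-0.36],[0,0,0,0.11,0.05,0.97,-0.36],[0,0,0,0.11,0.05,0.97,-0.36],[0,0,0,0.1,0.05,0.97,-0.36],[0,0,0,0,0,0,-0.36]]' >/dev/null
python3 - <<'E'
from st import *
from station import viewer
plan([ 0.5835,-0.1237,0.0766],-5,45)
d=viewer.get_image('wrist'); s=viewer.get_image('side')
a=cv2.resize(d['img'],(480,360)); b=cv2.resize(s['img'][160:320,280:500],(0,0),fx=2.25*1,fy=2.25)[:360,180:495]
cv2.imwrite('pics/w1.png',np.hstack([a,b])[:,:,::-1])
E
```

```text
t 4.85 pos [ 0.5145 -0.1159  0.1484] z [ 0.703 -0.056 -0.709] open 0.027343601312259727 F [-0.6 -0.6 -0.1] q [-0.53 -0.61  2.42  0.52  0.66 -2.32]
turn/5deg [ 0.06 -0.03  0.02] shift/30mm now [ 0.05 -0.08  3.33] after turn [ 0.05 -0.06  3.33]
```

View pics/w1.png

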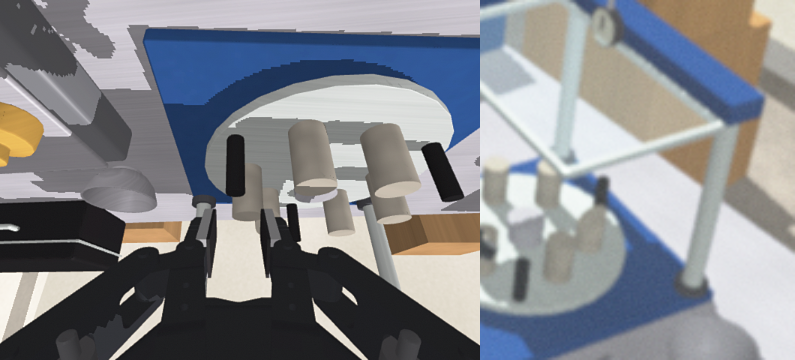

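The wrist view is inverted: the front of the disc is at the top and −y is at the left. Peg 3 at (235,165) lines up with the middle of the fingers (about 238), so I'll advance onto it.

```bash
python3 -m jog '[[0,0,0,0,-0.02,0.84,-0.36],[0,0,0,0,-0.02,0.83,-0.36],[0,0,0,0,-0.02,0.83,-0.36],[0,0,0,0,-0.02,0.83,-0.36],[0,0,0,0,0,0,-0.36]]'
python3 - <<'E'
from st import *
from station import viewer
d=viewer.get_image('side'); w=viewer.get_image('wrist')
pickle.dump((d,w),open('i2.pkl','wb'))
b=cv2.resize(d['img'][200:320,320:460],(420,360)); cv2.imwrite('pics/s2.png',np.hstack([cv2.resize(w['img'],(380,285)).repeat(1,0).__class__(0) if 0 else cv2.copyMakeBorder(cv2.resize(w['img'],(380,285)),0,75,0,0,0),b])[:,:,::-1])
# sweep waypoints: world peg angle -128 -> -250 ; shifts in tool axes
R=Ro.from_rotvec(o['tool_rot']); C=np.array([.644,-.028])
a=np.radians(np.arange(-128,-246.1,-118/16)); p=np.c_[C[0]+.12*np.cos(a),C[1]+.12*np.sin(a),0*a]
print(np.round(R.inv().apply(np.diff(p,axis=0))/.03,2))
E
```

```text
t: 5.58
tool_pos: [0.5859, -0.1258, 0.0814]
tool_rot: [0.099, 2.351, -0.041]
contact_force: [-0.4, 0.0, -0.2]
opening: 0.0275
grip_force: 0.0
t 5.575 pos [ 0.5859 -0.1258  0.0814] z [ 0.707 -0.059 -0.704] open 0.02752619089984346 F [-0.4  0.  -0.2] q [-0.46 -0.22  2.29  0.71  0.41 -2.51]
[[ 0.29  0.31 -0.29]
 [ 0.26  0.36 -0.26]
 [ 0.23  0.4  -0.23]
 [ 0.19  0.44 -0.19]
 [ 0.15  0.47 -0.15]
 [ 0.1   0.49 -0.1 ]
 [ 0.06  0.51 -0.06]
 [ 0.01  0.51 -0.01]
 [-0.04  0.51  0.04]
 [-0.08  0.5   0.08]
 [-0.13  0.48  0.13]
 [-0.17  0.45  0.17]
 [-0.21  0.42  0.21]
 [-0.25  0.38  0.25]
 [-0.28  0.33  0.28]
 [-0.31  0.28  0.31]]
```

View pics/s2.png

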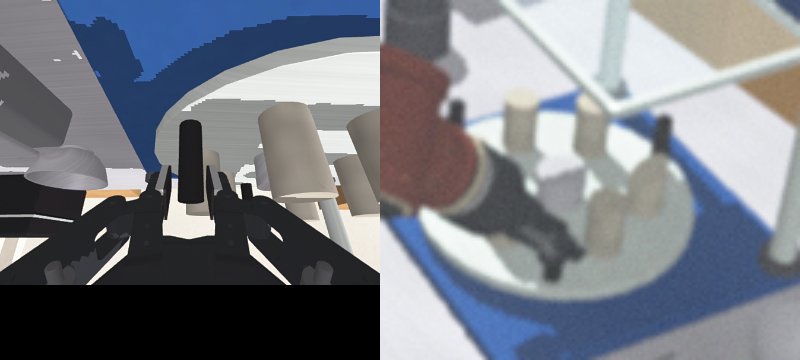

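The peg stands between the fingers at (190,165) in the wrist view. Now the sweep in half steps, first half first.

```bash
python3 -m jog '[[0,0,0,0.15,0.15,-0.15,-0.36],[0,0,0,0.14,0.16,-0.14,-0.36],[0,0,0,0.13,0.18,-0.13,-0.36],[0,0,0,0.13,0.18,-0.13,-0.36],[0,0,0,0.12,0.2,-0.12,-0.36]]' 
python3 -m jog '[[0,0,0,0.11,0.2,-0.11,-0.36],[0,0,0,0.1,0.22,-0.1,-0.36],[0,0,0,0.09,0.22,-0.09,-0.36],[0,0,0,0.08,0.23,-0.08,-0.36],[0,0,0,0.07,0.24,-0.07,-0.36]]' 
python3 -m jog '[[0,0,0,0.05,0.24,-0.05,-0.36],[0,0,0,0.05,0.25,-0.05,-0.36],[0,0,0,0.03,0.25,-0.03,-0.36],[0,0,0,0.03,0.26,-0.03,-0.36],[0,0,0,0,0.25,0,-0.36]]' 
python3 - <<'E'
from st import *
R=Ro.from_rotvec(o['tool_rot']); g=o['tool_pos']-.019*R.as_matrix()[:,2]; w=g-[.644,-.028,0]; print(np.hypot(*w[:2]),np.degrees(np.arctan2(w[1],w[0])),g[2])
E
```

```text
t: 6.3
tool_pos: [0.5588, -0.0965, 0.0805]
tool_rot: [0.099, 2.351, -0.041]
contact_force: [-0.1, -0.3, 0.0]
opening: 0.0278
grip_force: 0.2
t: 6.92
tool_pos: [0.543, -0.0619, 0.0805]
tool_rot: [0.099, 2.351, -0.041]
contact_force: [0.3, 0.4, 0.3]
opening: 0.0276
grip_force: 0.1
t: 7.55
tool_pos: [0.5394, -0.0239, 0.0805]
tool_rot: [0.1, 2.351, -0.041]
contact_force: [-0.0, -0.3, 1.3]
opening: 0.0273
grip_force: 0.2
t 7.55 pos [ 0.5394 -0.0239  0.0805] z [ 0.707 -0.06  -0.705] open 0.02728762166098187 F [-0.  -0.3  1.3] q [-0.24 -0.42  2.44  0.32  0.36 -1.98]
0.11814792108774291 177.4516964331624 0.09386002352804518
```

```bash
python3 -m jog '[[0,0,0,-0.02,0.25,0.02,-0.36],[0,0,0,-0.02,0.25,0.02,-0.36],[0,0,0,-0.04,0.25,0.04,-0.36],[0,0,0,-0.04,0.25,0.04,-0.36],[0,0,0,-0.06,0.24,0.06,-0.36]]' 
python3 -m jog '[[0,0,0,-0.07,0.24,0.07,-0.36],[0,0,0,-0.08,0.23,0.08,-0.36],[0,0,0,-0.09,0.22,0.09,-0.36],[0,0,0,-0.1,0.22,0.1,-0.36],[0,0,0,-0.11,0.21,0.11,-0.36]]' 
python3 -m jog '[[0,0,0,-0.12,0.2,0.12,-0.36],[0,0,0,-0.13,0.19,0.13,-0.36],[0,0,0,-0.13,0.17,0.13,-0.36],[0,0,0,-0.14,0.16,0.14,-0.36],[0,0,0,-0.15,0.15,0.15,-0.36]]' 
python3 - <<'E'
from st import *
from station import viewer
R=Ro.from_rotvec(o['tool_rot']); g=o['tool_pos']-.019*R.as_matrix()[:,2]; w=g-[.644,-.028,0]; print(np.hypot(*w[:2]),np.degrees(np.arctan2(w[1],w[0])),g[2])
P=np.array([.644+.12*np.cos(np.radians(109)),-.028+.12*np.sin(np.radians(109))+.005,.09])+.019*R.as_matrix()[:,2]
plan(P,-5,45)
E
```

```text
t: 8.18
tool_pos: [0.5502, 0.0125, 0.0805]
tool_rot: [0.099, 2.351, -0.041]
contact_force: [0.2, -0.4, 0.0]
opening: 0.027
grip_force: 0.2
t: 8.8
tool_pos: [0.5722, 0.0444, 0.0806]
tool_rot: [0.099, 2.351, -0.041]
contact_force: [-0.3, -0.6, 0.5]
opening: 0.0272
grip_force: 0.0
t: 9.43
tool_pos: [0.603, 0.0677, 0.0807]
tool_rot: [0.1, 2.351, -0.041]
contact_force: [0.4, -0.4, 0.4]
opening: 0.0273
grip_force: 0.1
t 9.425 pos [0.603  0.0677 0.0807] z [ 0.707 -0.06  -0.705] open 0.027333686531944706 F [ 0.4 -0.4  0.4] q [ 0.03 -0.19  2.26 -0.28  0.29 -1.23]
0.11112175932843826 119.3356563027039 0.09411971212161947
turn/5deg [0.02 0.04 0.02] shift/30mm now [-0.22  0.76  0.42] after turn [-0.22  0.76  0.41]
```

```bash
python3 -m jog '[[0,0,0,-0.04,0.16,0.08,-0.36],[0,0,0,-0.04,0.16,0.08,-0.36],[0,0,0,-0.05,0.15,0.09,-0.36],[0,0,0,-0.05,0.15,0.08,-0.36],[0,0,0,-0.04,0.12,0.07,-0.36]]' 
python3 - <<'E'
from st import *
from station import viewer
d=viewer.get_image('top'); s=viewer.get_image('side'); pickle.dump((d,s),open('i3.pkl','wb'))
cv2.imwrite('pics/c3.png',np.hstack([cv2.resize(d['img'][140:255,305:440],(400,341)),cv2.resize(s['img'][200:310,320:450],(400,341))])[:,:,::-1])
E
```

```text
t: 10.05
tool_pos: [0.62, 0.0844, 0.079]
tool_rot: [0.101, 2.349, -0.05]
contact_force: [15.3, -34.0, -2.9]
opening: 0.0272
grip_force: 15.9
t 10.05 pos [0.62   0.0844 0.079 ] z [ 0.708 -0.067 -0.703] open 0.027184060019529808 F [ 15.3 -34.   -2.9] q [ 0.07 -0.13  2.22 -0.41  0.29 -1.07]
```

View pics/c3.png

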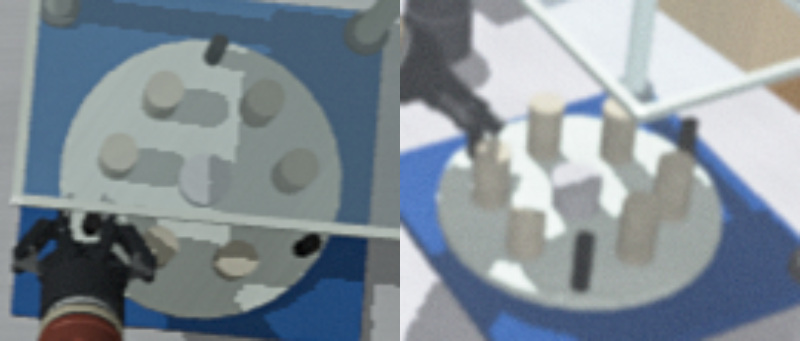

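The sheared core now stands front-right, short in the side view at (525,232) and in top at (237,258). The peg began to bind at about 36 N, so I'll relieve it and back out along the tool axis.

```bash
python3 -m jog '[[0,0,0,0,-0.17,-0.1,-0.3],[0,0,0,0,0,0,-0.3]]'
python3 -m jog '[[0,0,0,0,0,-0.3,-0.3],[0,0,0,0,0,-0.8,-0.3],[0,0,0,0,0,-1,-0.3],[0,0,0,0,0,-1,-0.3],[0,0,0,0,0,-1,-0.3]]'
python3 - <<'E'
from st import *
from station import viewer
d=viewer.get_image('top'); s=viewer.get_image('side'); w=viewer.get_image('wrist'); pickle.dump((d,s,w),open('i4.pkl','wb'))
C=np.array([.644,-.028,.045])
hsv=cv2.cvtColor(d['img'],cv2.COLOR_RGB2HSV); z=np.zeros((480,640),np.uint8); z[150:249,322:424]=1
b=((hsv[...,2]<70)&(z>0)).astype(np.uint8)
for q in cv2.findContours(b,0,2)[0]:
    if cv2.contourArea(q)>8:
        M=cv2.moments(q); u,v=M['m10']/M['m00'],M['m01']/M['m00']; x=ray(d,u,v,.075)-C; print('peg',u,v,np.hypot(*x[:2]),np.degrees(np.arctan2(x[1],x[0])))
cv2.imwrite('pics/c4.png',np.hstack([cv2.resize(d['img'][140:255,305:440],(400,341)),cv2.resize(s['img'][200:310,320:450],(400,341))])[:,:,::-1])
E
```

```text
t: 10.4
tool_pos: [0.6149, 0.0833, 0.0788]
tool_rot: [0.101, 2.351, -0.041]
contact_force: [-0.8, -0.3, 0.5]
opening: 0.0298
grip_force: 0.0
t: 11.02
tool_pos: [0.527, 0.0915, 0.1663]
tool_rot: [0.099, 2.351, -0.041]
contact_force: [-0.5, -0.4, 0.4]
opening: 0.0299
grip_force: 0.0
t 11.025 pos [0.527  0.0915 0.1663] z [ 0.707 -0.059 -0.705] open 0.02990224325456778 F [-0.5 -0.4  0.4] q [ 0.1  -0.58  2.38 -0.24  0.58 -1.24]
peg 341.7307692307692 246.56410256410254 0.16414876751565585 145.2635102697994
peg 323.8 244.6583333333333 0.19306004475231042 131.71794393955662
peg 408.0 222.5731707317073 0.11899126365950312 -126.39754489319431
peg 335.13475177304963 214.90070921985813 0.1187773101593723 111.98709702259048
```

View pics/c4.png

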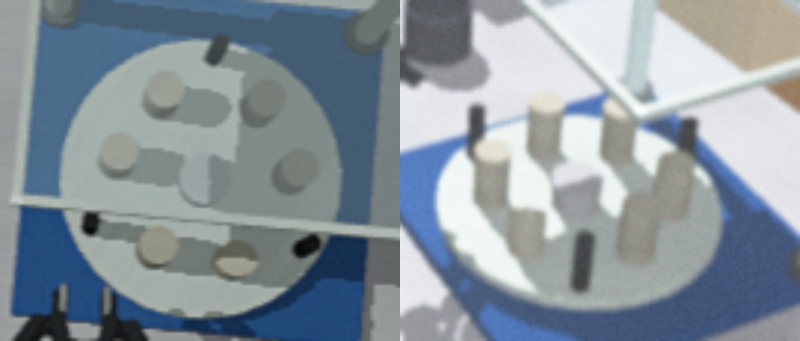

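Peg angles of 112.0° and 113.6° put the sheared core at about −162° world, roughly (0.563, −0.054). I'll check that against pixels and line up the pre-grasp.

```bash
python3 - <<'E'
from st import *
d,s,w=pickle.load(open('i4.pkl','rb'))
for im,n in ((d,'top'),(s,'side')):
    for z in (.045,.079,.105): print(n,z,np.round(proj(im,[.563,-.054,z]),1))
print('top crop body (236,262)->',ray(d,305+236/2.963,140+262/2.965,.07))
# side: left/right silhouette edges at crop x 509,545 y 235
sc=400/130; 
for x,y,z in ((509,240,.062),(545,240,.062),(527,240,.062)): print('side',np.round(ray(s,320+(x-400)/sc,200+y/3.1,z),3))
R=Ro.from_rotvec(o['tool_rot']); zz=R.as_matrix()[:,2]
g=np.array([.563,-.054,.074])+.019*zz; plan(g-.11*zz,-5,45)
E
```

```text
t 11.175 pos [0.5284 0.0916 0.1678] z [ 0.71  -0.059 -0.701] open 0.029633716464379685 F [ 0.5  0.  -0.5] q [ 0.1  -0.58  2.38 -0.24  0.57 -1.23]
top 0.045 [382.  227.7]
top 0.079 [383.7 226.6]
top 0.105 [385.  225.7]
side 0.045 [360.4 278. ]
side 0.079 [361.2 269. ]
side 0.105 [361.7 262. ]
top crop body (236,262)-> [ 0.55872201 -0.05791073  0.07      ]
side [ 0.54  -0.06   0.062]
side [ 0.568 -0.077  0.062]
side [ 0.554 -0.068  0.062]
turn/5deg [0.04 0.09 0.02] shift/30mm now [ 1.14 -4.74  0.26] after turn [ 1.13 -4.74  0.29]
```

Both views agree at about (0.563, −0.054).

```bash
python3 -m jog '[[0,0,0,0.23,-0.95,0.05,0.45],[0,0,0,0.23,-0.95,0.05,0.45],[0,0,0,0.23,-0.95,0.05,0.45],[0,0,0,0.23,-0.95,0.05,0.45],[0,0,0,0.22,-0.94,0.05,0.45]]' 40
python3 -m jog '[[0,0,0,0,0,0,0.45]]' >/dev/null
python3 - <<'E'
from st import *
from station import viewer
R=Ro.from_rotvec(o['tool_rot']); zz=R.as_matrix()[:,2]
g=np.array([.563,-.054,.074])+.019*zz; plan(g,-5,45)
w=viewer.get_image('wrist'); pickle.dump(w,open('w5.pkl','wb')); cv2.imwrite('pics/w5.png',w['img'][:,:,::-1])
print(np.round(proj(w,[.563,-.054,.062])),np.round(proj(w,o['tool_pos'])))
E
```

```text
t: 11.8
tool_pos: [0.4969, -0.0501, 0.1345]
tool_rot: [0.1, 2.353, -0.041]
contact_force: [0.6, -0.9, -0.3]
opening: 0.0617
grip_force: 0.0
t 11.925 pos [ 0.4967 -0.051   0.1342] z [ 0.705 -0.062 -0.707] open 0.061657147403168626 F [-0.4 -0.2 -0.3] q [-0.36 -0.72  2.51  0.34  0.61 -2.04]
turn/5deg [-0.01  0.01 -0.02] shift/30mm now [-0.14  0.09  3.62] after turn [-0.15  0.09  3.62]
[322. 226.] [318. 293.]
```

View pics/w5.png

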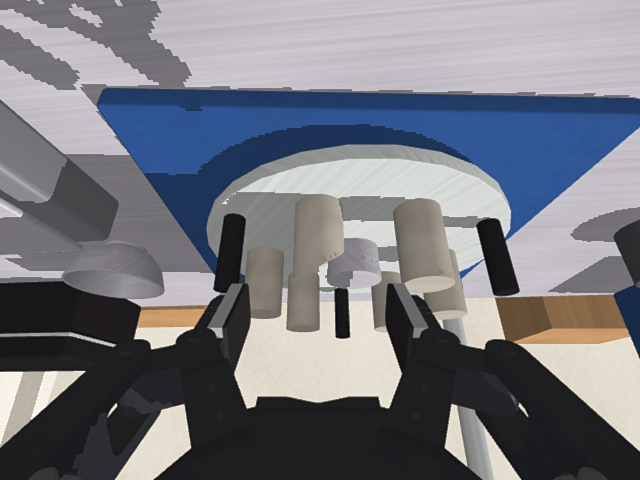

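The sheared core at (319,230), with its slanted end showing, is centred between the fingers (about 318). I'll advance, grip and check.

```bash
python3 -m jog '[[0,0,0,-0.04,0.03,0.8,0.42],[0,0,0,-0.04,0.03,0.8,0.4],[0,0,0,-0.03,0.02,0.8,0.4],[0,0,0,-0.03,0.01,0.7,0.4],[0,0,0,0,0,0.5,0.4]]' 40
python3 -m jog '[[0,0,0,0,0,0,0.3],[0,0,0,0,0,0,0.1],[0,0,0,0,0,0,-0.1],[0,0,0,0,0,0,-0.3],[0,0,0,0,0,0,-0.5]]' 40
python3 -m jog '[[0,0,0,0,0,0,-0.5],[0,0,0,0,0,0,-0.5]]' 40
python3 -c "
from st import *
R=Ro.from_rotvec(o['tool_rot']); print(R.inv().apply([0,0,1]))"
```

```text
t: 12.6
tool_pos: [0.5777, -0.0516, 0.0617]
tool_rot: [0.097, 2.353, -0.04]
contact_force: [0.1, -0.0, 0.3]
opening: 0.06
grip_force: 0.0
t: 13.22
tool_pos: [0.5774, -0.0535, 0.0641]
tool_rot: [0.1, 2.349, -0.042]
contact_force: [-1.3, 0.2, 4.0]
opening: 0.0351
grip_force: 40.1
t: 13.48
tool_pos: [0.5776, -0.0537, 0.0641]
tool_rot: [0.1, 2.349, -0.042]
contact_force: [-3.3, 0.2, 5.3]
opening: 0.0351
grip_force: 40.5
t 13.475 pos [ 0.5776 -0.0537  0.0641] z [ 0.708 -0.061 -0.703] open 0.03506524765373767 F [-3.3  0.2  5.3] q [-0.29 -0.25  2.35  0.52  0.3  -2.22]
[-7.10960685e-01 -4.74568305e-04 -7.03231597e-01]
```

Gripped (35 mm opening, 40 N). I'll lift a little straight up, then back out and up along the tool axis.

```bash
python3 -m jog '[[0,0,0,-0.12,0,-0.12,-0.5],[0,0,0,-0.24,0,-0.24,-0.5],[0,0,0,-0.24,0,-0.24,-0.5],[0,0,0,0,0,-0.5,-0.5],[0,0,0,0,0,-0.7,-0.5]]'
python3 -m jog '[[0,0,0,0,0,-0.7,-0.5],[0,0,0,0,0,-0.7,-0.5],[0,0,0,0,0,-0.7,-0.5],[0,0,0,0,0,-0.7,-0.5],[0,0,0,0,0,-0.3,-0.5]]'
python3 - <<'E'
from st import *
from station import viewer
d=viewer.get_image('side'); w=viewer.get_image('wrist'); pickle.dump((d,w),open('i6.pkl','wb'))
cv2.imwrite('pics/c6.png',np.hstack([cv2.resize(w['img'],(400,300)),cv2.resize(d['img'][150:330,230:470],(400,300))])[:,:,::-1])
plan([.45,.30,.19],-5,45)
E
```

```text
t: 14.1
tool_pos: [0.5507, -0.0509, 0.1136]
tool_rot: [0.1, 2.353, -0.041]
contact_force: [0.4, 0.1, -1.0]
opening: 0.035
grip_force: 40.0
t: 14.72
tool_pos: [0.4852, -0.0457, 0.1805]
tool_rot: [0.1, 2.349, -0.043]
contact_force: [0.0, -0.2, -0.4]
opening: 0.0347
grip_force: 40.1
t 14.725 pos [ 0.4852 -0.0457  0.1805] z [ 0.708 -0.061 -0.704] open 0.034745893408422684 F [ 0.  -0.2 -0.4] q [-0.36 -0.86  2.5   0.29  0.75 -1.98]
turn/5deg [0.01 0.06 0.02] shift/30mm now [ 1.28 11.38 -1.76] after turn [ 1.31 11.38 -1.76]
```

View pics/c6.png

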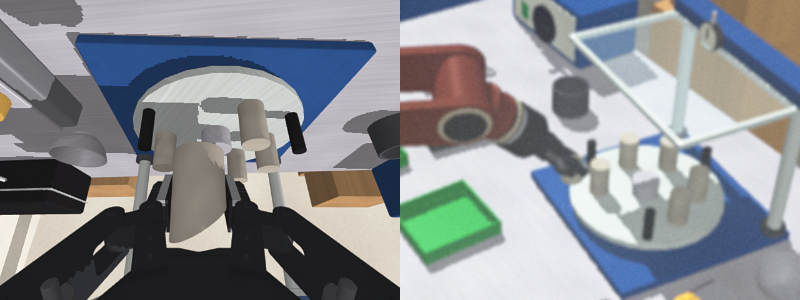

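The core is held upright and all six other items on the table are standing. Now I'll carry it across to above the pan.

```bash
python3 -m jog '[[0,0,0,0.05,0.5,-0.05,-0.5],[0,0,0,0.05,0.96,-0.05,-0.5],[0,0,0,0.05,0.96,-0.05,-0.5],[0,0,0,0.05,0.96,-0.05,-0.5],[0,0,0,0.05,0.96,-0.05,-0.5]]'
python3 -m jog '[[0,0,0,0.05,0.96,-0.05,-0.5],[0,0,0,0.05,0.96,-0.05,-0.5],[0,0,0,0.05,0.96,-0.05,-0.5],[0,0,0,0.05,0.96,-0.05,-0.5],[0,0,0,0.05,0.96,-0.05,-0.5]]'
python3 -m jog '[[0,0,0,0.05,0.96,-0.05,-0.5],[0,0,0,0.05,0.96,-0.05,-0.5],[0,0,0,0.05,0.96,-0.05,-0.5],[0,0,0,0.05,0.96,-0.05,-0.5],[0,0,0,0.05,0.5,-0.05,-0.5]]'
python3 -m jog '[[0,0,0,0,0,0,-0.5]]' >/dev/null
python3 - <<'E'
from st import *
from station import viewer
w=viewer.get_image('wrist'); s=viewer.get_image('side'); t=viewer.get_image('top'); pickle.dump((w,s,t),open('i7.pkl','wb'))
cv2.imwrite('pics/c7.png',np.vstack([np.hstack([cv2.resize(w['img'],(400,300)),cv2.resize(s['img'][120:300,160:400],(400,300))]),np.hstack([cv2.resize(t['img'][180:330,140:340],(400,300)),np.zeros((300,400,3),np.uint8)])])[:,:,::-1])
plan([.489,.388,.18],-5,45); plan([.489,.388,.026],-5,45)
R=Ro.from_rotvec(o['tool_rot']); print(R.inv().apply([0,0,-1]))
# independent pan estimate from side view: dark mask
hsv=cv2.cvtColor(pickle.load(open('ims0.pkl','rb'))['side']['img'],cv2.COLOR_RGB2HSV); d0=s
m=((hsv[...,2]<125)&(hsv[...,1]<70)).astype(np.uint8); z=np.zeros_like(m); z[198:248,228:298]=1
c=max(cv2.findContours(m*z,0,2)[0],key=cv2.contourArea); h=cv2.approxPolyDP(cv2.convexHull(c),3,True)[:,0]
for u,v in h: print(u,v,np.round(ray(d0,u,v,.028),3))
E
```

```text
t: 15.45
tool_pos: [0.4859, 0.0861, 0.1786]
tool_rot: [0.1, 2.352, -0.041]
contact_force: [0.6, -1.1, -0.3]
opening: 0.0344
grip_force: 40.1
t: 16.08
tool_pos: [0.4875, 0.2307, 0.1784]
tool_rot: [0.099, 2.352, -0.042]
contact_force: [-0.1, -0.6, -0.4]
opening: 0.0347
grip_force: 40.1
t: 16.7
tool_pos: [0.4879, 0.3614, 0.1783]
tool_rot: [0.098, 2.352, -0.042]
contact_force: [0.1, 0.1, -0.7]
opening: 0.035
grip_force: 40.1
t 16.825 pos [0.488  0.3606 0.1786] z [ 0.707 -0.06  -0.705] open 0.034763331751435866 F [ 0.3  0.2 -0.7] q [ 0.76 -0.19  2.07 -0.79  0.84 -0.31]
turn/5deg [0.02 0.03 0.04] shift/30mm now [-0.    0.91 -0.06] after turn [ 0.    0.91 -0.06]
turn/5deg [0.02 0.03 0.04] shift/30mm now [3.64 0.92 3.56] after turn [3.63 0.91 3.57]
[0.70905853 0.00097666 0.70514896]
274 205 [0.544 0.435 0.028]
289 230 [0.515 0.278 0.028]
250 241 [0.379 0.291 0.028]
237 214 [0.409 0.452 0.028]
```

View pics/c7.png

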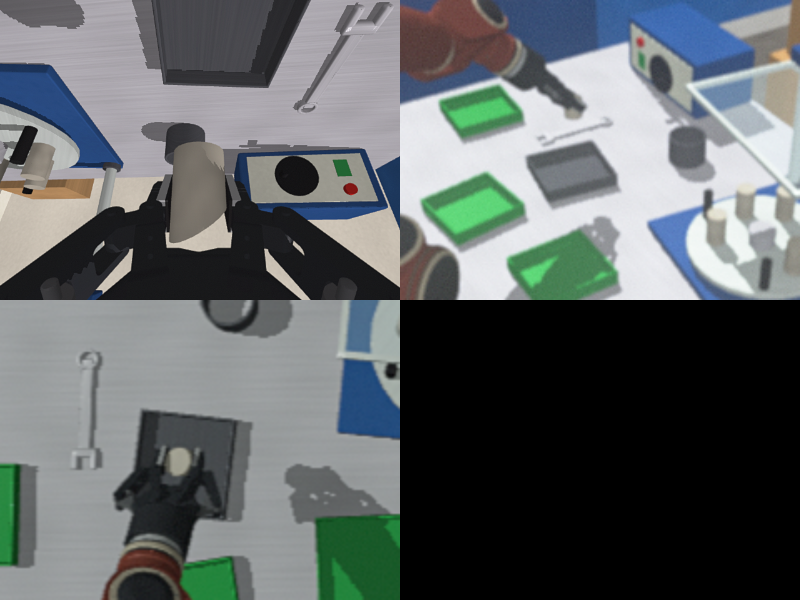

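Over the dark pan: the core is at (178,460) in the lower crop, and the pan spans (135–250, 410–520). I'll nudge it about 18 mm left and lower it.

```bash
python3 -m jog '[[0,0,0,0.2,0.3,0.2,-0.5],[0,0,0,0.5,0.3,0.5,-0.5],[0,0,0,0.6,0,0.6,-0.5],[0,0,0,0.6,0,0.6,-0.5],[0,0,0,0.6,0,0.6,-0.5]]'
python3 -m jog '[[0,0,0,0.4,0,0.4,-0.5],[0,0,0,0.3,0,0.3,-0.5],[0,0,0,0.15,0,0.15,-0.5],[0,0,0,0,0,0,-0.5]]'
python3 -c "
from st import *"
```

```text
t: 17.6
tool_pos: [0.4901, 0.3778, 0.072]
tool_rot: [0.1, 2.351, -0.041]
contact_force: [0.3, 0.2, -1.0]
opening: 0.0352
grip_force: 40.2
t: 18.1
tool_pos: [0.4906, 0.3784, 0.0405]
tool_rot: [0.1, 2.358, -0.041]
contact_force: [0.3, 1.5, -1.3]
opening: 0.0348
grip_force: 40.2
t 18.1 pos [0.4906 0.3784 0.0405] z [ 0.702 -0.06  -0.71 ] open 0.03477485970778686 F [ 0.3  1.5 -1.3] q [ 0.78  0.09  2.08 -1.02  0.68  0.03]
```

Joint 4 sits at its limit (−1.02), so I'll turn the heading about 20° left around the vertical to free it before lowering on.

```bash
python3 -m jog '[[-0.7,0,-0.7,0,0,0,-0.5],[-0.7,0,-0.7,0,0,0,-0.5],[-0.7,0,-0.7,0,0,0,-0.5],[-0.7,0,-0.7,0,0,0,-0.5],[0,0,0,0,0,0,-0.5]]'
python3 -c "
from st import *
R=Ro.from_rotvec(o['tool_rot']); print(R.inv().apply([0,0,-1])); print(R.as_matrix()[:,1], o['tool_pos']-.019*R.as_matrix()[:,2])"
```

```text
t: 18.73
tool_pos: [0.491, 0.3776, 0.0414]
tool_rot: [-0.303, 2.343, 0.128]
contact_force: [0.4, 0.0, -0.9]
opening: 0.0352
grip_force: 40.3
t 18.725 pos [0.491  0.3776 0.0414] z [ 0.682  0.181 -0.709] open 0.03519264210202395 F [ 0.4  0.  -0.9] q [ 0.66 -0.02  2.2  -0.91  0.36 -0.4 ]
[ 0.70522634 -0.00180899  0.70897992]
[-0.25531173  0.9668571   0.00180899] [0.47801153 0.37419245 0.05486415]
```

```bash
python3 -m jog '[[0,0,0,0.1,0,0.1,-0.5],[0,0,0,0.1,0,0.1,-0.5],[0,0,0,0.08,0,0.08,-0.5],[0,0,0,0,0,0,-0.5]]'
python3 -m jog '[[0,0,0,0.04,0,0.04,-0.5],[0,0,0,0,0,0,-0.5]]'
python3 -c "
from st import *"
```

```text
t: 19.23
tool_pos: [0.4898, 0.3782, 0.0276]
tool_rot: [-0.307, 2.345, 0.127]
contact_force: [-0.9, -0.6, -1.3]
opening: 0.0351
grip_force: 40.3
t: 19.48
tool_pos: [0.4902, 0.3782, 0.0266]
tool_rot: [-0.307, 2.344, 0.128]
contact_force: [0.2, 0.0, -1.2]
opening: 0.0349
grip_force: 40.3
t 19.475 pos [0.4902 0.3782 0.0266] z [ 0.68   0.182 -0.71 ] open 0.034857305928650585 F [ 0.2  0.  -1.2] q [ 0.66  0.01  2.2  -0.97  0.34 -0.33]
```

```bash
python3 -m jog '[[0,0,0,0.04,0,0.04,-0.5],[0,0,0,0,0,0,-0.5]]'
python3 -m jog '[[0,0,0,0.03,0,0.03,-0.5],[0,0,0,0,0,0,-0.5]]'
python3 -c "
from st import *"
```

```text
t: 19.73
tool_pos: [0.4901, 0.3782, 0.0249]
tool_rot: [-0.307, 2.344, 0.128]
contact_force: [0.4, 0.6, -2.0]
opening: 0.0351
grip_force: 40.3
t: 19.98
tool_pos: [0.4901, 0.3782, 0.0236]
tool_rot: [-0.307, 2.344, 0.128]
contact_force: [0.0, 0.4, -0.9]
opening: 0.0351
grip_force: 40.3
t 19.975 pos [0.4901 0.3782 0.0236] z [ 0.68   0.182 -0.71 ] open 0.03511555894543945 F [ 0.   0.4 -0.9] q [ 0.66  0.02  2.2  -0.99  0.33 -0.31]
```

```bash
python3 -m jog '[[0,0,0,0.025,0,0.025,-0.5],[0,0,0,0,0,0,-0.5]]'
python3 -m jog '[[0,0,0,0.025,0,0.025,-0.5],[0,0,0,0,0,0,-0.5]]'
```

```text
t: 20.23
tool_pos: [0.4904, 0.3784, 0.0231]
tool_rot: [-0.306, 2.344, 0.128]
contact_force: [-0.4, -0.3, 1.2]
opening: 0.0345
grip_force: 40.5
t: 20.48
tool_pos: [0.491, 0.3788, 0.023]
tool_rot: [-0.306, 2.342, 0.129]
contact_force: [-3.7, -0.8, 5.6]
opening: 0.0347
grip_force: 41.0
```

Contact with the floor is at the expected height (5.6 N). I'll release to 58 mm and look.

```bash
python3 -m jog '[[0,0,0,-0.02,0,-0.02,-0.1],[0,0,0,0,0,0,0.0],[0,0,0,0,0,0,0.2],[0,0,0,0,0,0,0.36],[0,0,0,0,0,0,0.36]]'
python3 -m jog '[[0,0,0,0,0,-0.2,0.36],[0,0,0,0,0,-0.4,0.36],[0,0,0,0,0,-0.8,0.36],[0,0,0,0,0,-1,0.36],[0,0,0,0,0,-1,0.36]]'
python3 -m jog '[[0,0,0,0,0,-1,0.36],[0,0,0,-0.5,0,-0.5,0.36],[0,0,0,0,0,0,0.36],[0,0,0,0,0,0,0.36]]'
python3 - <<'E'
from st import *
from station import viewer
w=viewer.get_image('wrist'); s=viewer.get_image('side'); t=viewer.get_image('top')
cv2.imwrite('pics/c8.png',np.vstack([np.hstack([cv2.resize(w['img'],(400,300)),cv2.resize(s['img'][180:270,230:350],(400,300))]),np.hstack([cv2.resize(t['img'][180:330,140:340],(400,300)),cv2.resize(s['img'][200:310,310:457],(400,300))])])[:,:,::-1])
E
```

```text
t: 21.1
tool_pos: [0.4902, 0.3782, 0.0224]
tool_rot: [-0.307, 2.344, 0.128]
contact_force: [0.2, -0.2, -0.4]
opening: 0.058
grip_force: 0.0
t: 21.72
tool_pos: [0.4199, 0.3594, 0.0955]
tool_rot: [-0.307, 2.345, 0.128]
contact_force: [0.3, 0.2, 0.4]
opening: 0.0584
grip_force: 0.0
t: 22.22
tool_pos: [0.4002, 0.3538, 0.1366]
tool_rot: [-0.306, 2.345, 0.127]
contact_force: [-0.4, -0.1, -1.1]
opening: 0.0584
grip_force: 0.0
t 22.225 pos [0.4002 0.3538 0.1366] z [ 0.68   0.182 -0.711] open 0.05843161134769757 F [-0.4 -0.1 -1.1] q [ 0.76 -0.45  2.35 -0.62  0.62 -0.67]
```

View pics/c8.png

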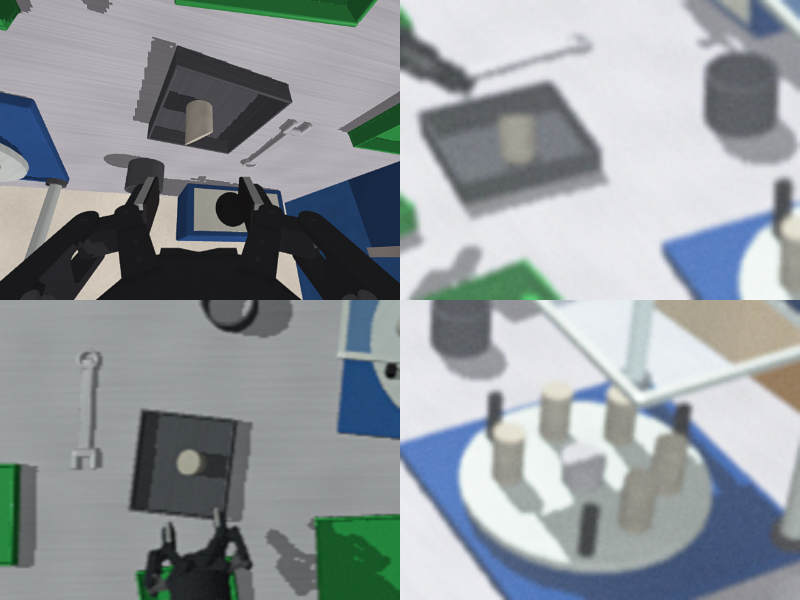

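The sheared core stands upright in the middle of the dark pan, at (518,138) and (188,462) in the crops. All five sound cores and the tin stand on the turntable, and the gripper is clear of everything.

```bash
python3 -c "
from station import finish_job
print(finish_job())"
```

```text
the job is handed in; nothing more can be done
None
```

I handed the job in at about 22 s: the sheared core stands upright in the middle of the dark steel reject pan, and the five sound cores and the tin are still standing on the turntable. The peg briefly bound against the fingers at about 37 N near the end of the turn, and the hand-in returned no verdict.

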